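# Press the cap of a spice jar in a bench capping press and keep it pressed

### The arm

A 7-joint arm with a two-finger parallel gripper is mounted at the origin on the work surface; the furniture and walls round the work are solid. World frame = base frame: x ahead of the robot, y to its left, z up, the work surface at z = 0. Lengths are in m, angles in rad, forces in N, time in s.
With the tool pointing down it reaches from about 0.4 to 0.85 m from the base axis. Payload 10.4 kg.
Tool frame: the origin (TCP) lies at the very end of the fingers, on their centre line; the grasp point (between the pads) lies 19 mm behind it; z points along the fingers, y is the line along which they close (so a half turn about z gives the same grasp; the last joint's range is limited). The gripper opens to 87 mm and grips with 3 to 60 N. Pads are 19 mm wide; open, the fingers measure 117 mm over their backs; the gripper's body (75 mm by 190 mm) begins 51 mm behind the grasp point.
Start: joints at [-1.329, 0.332, -0.065, 1.46, 0.022, 1.35, -0.088], TCP at [0.164, 0.603, 0.189] pointing down, gripper open.
Joint ranges: [-2.6, 2.6], [-0.5, 2.12], [-1.47, 1.34], [0.16, 2.42], [-1.27, 4.41], [0.06, 2.06], [-2.6, 2.6]. Speed limits (rad/s): [2.22, 2.22, 2.79, 2.79, 3.14, 3.14, 3.14].

### API

Orientations are given as a unit quaternion [x, y, z, w].
In Python, from bench import * gives the robot as it stands.
- The arm moves only by the tool step_arm, never from a script. Its arguments are lists of equal length, an entry for each row: "delta_pos": the shift along the world's x, y, z in units of 25 mm (1.0 is 25 mm), a list of three; "turn": the turn about the world's z in units of 0.12 rad (1.0 is 0.12 rad). In form: {"delta_pos": [[tx, ty, tz], ...], "turn": [turn, ...]}. A call has 1 to 12 rows; each row shifts and turns the commanded pose from where the row before left it; what a row does not reach is not made up. A row lasts 1/10 s, in which the tool goes at most 50 mm and 8.59 degrees, less where a joint would pass 70% of its speed; a pose out of reach is approached as far as the arm can. A call with a number of a shift or a turn outside -1 to 1 is refused whole. A call with a gripper value outside its range is refused whole. "grip" is the closure, from 0 (fully open) to 1 (shut), set as the call begins (left out, the last holds). The fingers move at their own pace and stop on an object; "newtons" is the grip in N (left out, the last holds). Time passes only in rows, so rows that do not move let the fingers close. It gives the time, the measured TCP pose, the force, the opening and the grip force at its end, in the units of the state.
- read_state(): the state, without advancing time (a new reading comes with each control period).
- camera(name): name is "scene" or "top" or "wrist"; returns a dict with "image" (480x640x3 uint8, red, green, blue), "z_map" (480x640 float32, m along the optical axis (not along the pixel's ray), 0 where there is no reading), "mtx" (3x3 intrinsics, pixels), "dist" ([k1, k2, p1, p2, k3] as OpenCV has them; the pictures are not rectified), "view" (4x4, takes a point from world to camera coordinates). Camera axes: x right, y up, looking along -z (the intrinsics and any distortion apply to the point x, -y, -z); pixel columns grow to the right and rows downward; lengths in m; the calibration is good to about 2 mm. A picture is of the moment at which its call begins.
- close_job(): hands the job in; it is judged then, once.
The state is a dict: "time": time; "joint_positions": joint angles; "joint_vel": joint speeds; "joint_torque": joint torques, N m; "ee_pos": TCP position; "eef_rot": TCP orientation; "ft_force": force on the tool from outside, world axes, zero at the start; "torque": the same for the moment, N m; "width": finger opening in m; "grip_force": force on a finger pad.
Only numpy, scipy, OpenCV 4.12 (cv2) and the standard library are available. Lean on these libraries where they do the work, as an engineer would, in place of code of your own. Each camera call takes 0.05 s, during which the arm holds its last target. There are 200 camera calls.

### The job

Stand the red-capped spice jar upright in the cup of the capping press's sliding carriage, let go of it, and slide the carriage (it has a small black knob) all the way home, so that the jar stands under the press head. Then press the big black plunger knob down until the yellow band on its stem has just sunk into the sleeve (24 mm of travel, not down to the stop) and finish while still holding it there, with the pad bearing on the cap. Leave the garlic, the mug and the tea box where they are.

Things in the scene. Friction and masses are not known exactly. Their poses are not given: they have to be found in the camera images.
- jar_mid (a point): centre (half-way up) of the spice jar: round, clear with a brown label and a red cap, 45 mm across, 106 mm tall, about 0.11 kg, loose, standing on the worktop left of the press; z axis up through the cap
- jar: the same spice jar; origin at the centre of its underside
- press: white bench capping press, fixed to the worktop; about 170 x 325 mm on plan, 262 mm tall. Origin on the worktop straight under the plunger axis; z up; its y axis is the carriage's way in (towards home), its x axis points to the column at the back. The column is at x = +73 to +107 mm, the head arm (44 mm wide in y) reaches from it over the plunger axis with its underside 171 mm above the worktop. Two steel rails 21 mm high flank the carriage
- carriage (a joint): travel of the aluminium carriage along the press's y axis, m: 0 = fully out, 0.13 = home against its stop, cup under the plunger. Slides with about 1.2 N of friction and stays where it is left; starts at or near fully out
- cup_floor (a point): centre of the inner floor of the grey cup on the carriage, 25 mm above the worktop; the cup is 52 mm wide inside (flared to 60 at the mouth), its rim 11 mm above this floor. Axes as the press's
- carriage_knob (a point): middle of the upright black knob on the carriage, 58 mm above the worktop: 25 mm across, 28 mm tall, on a 12 mm post, 100 mm from the cup on the side away from home; moves with the carriage
- plunger_top (a point): centre of the flat top of the big black mushroom knob of the plunger, 46 mm across, 262 mm above the worktop at rest; it moves straight down when pressed
- plunger (a joint): travel of the plunger, m: 0 = up, at rest; grows as it is pressed; hard stop at 0.034. A spring pushes it back up when released. The stem's yellow band (5 mm high) is wholly in the sleeve from 0.024. With the jar under it the pad meets the cap at 0.014; the hand then needs about 4 N rising to about 11 N at 0.024 and 18 N at the stop
- pad: black round pad, 38 mm across, sprung at the plunger's lower end; origin at the centre of its underside, 145 mm above the worktop at rest, 14 mm above the cap of a jar standing in the cup
- garlic: bystander: a garlic bulb, 60 mm, left of the jar; origin under its centre
- mug: bystander: a white mug, 97 mm tall, right of the press; origin under its centre
- tea_box: bystander: a tea box 73 x 132 x 86 mm, at the front right; origin under its centre
There are look-alikes about, which are no part of the job. What is meant by the jar is not blue or green, and is the smaller of those in its own colour.

How it is judged:
On the way, in this order (a step that is already met when the one before it is completed fails the run):
1. the jar stands upright in the carriage's cup, let go (horizontal distance between jar_mid and cup_floor below 0.008 m and z of jar_mid in the frame of cup_floor below 0.058 m and angle between jar_mid's own z axis and vertical below 0.1 rad and contact force between jar and the fingers below 0.1 N and value of joint carriage below 0.08 m), for 0.2 s.
2. the carriage is home with the jar upright in its cup, the plunger still up (horizontal distance between jar_mid and cup_floor below 0.008 m and z of jar_mid in the frame of cup_floor below 0.058 m and angle between jar_mid's own z axis and vertical below 0.1 rad and value of joint carriage above 0.125 m and value of joint plunger below 0.006 m), for 0.2 s.
At the end, for the whole second after the job is handed in: The robot holds the plunger pressed 20 to 29 mm down (24 mm: the yellow band just inside the sleeve), with the pad bearing on the cap with more than 3.5 N; the carriage is home (within 5 mm) and the jar stands upright (within 0.1 rad) on the floor of its cup, within 8 mm of the cup's axis (horizontal distance between jar_mid and cup_floor below 0.008 m and z of jar_mid in the frame of cup_floor below 0.058 m and angle between jar_mid's own z axis and vertical below 0.1 rad and value of joint carriage above 0.125 m and value of joint plunger between 0.02 and 0.029 m and contact force between pad and jar above 3.5 N and (contact force between press and the fingers above 5 N or contact force between press and the arm above 5 N)); the arm keeps its last pose, push and grip.
It fails at once if a bystander (garlic, mug, tea box) is shifted by more than 20 mm (distance of any of garlic, mug, tea_box from where it was at the start of the episode above 0.02 m).
It also fails if it takes over 67 s, if anything falls off the work surface, if the arm or the gripper's body presses on something with over 40 N, if the wrist force passes 120 N, or if a joint passes its speed limit or range.

## Working session

There is one attempt and no reset: what is moved stays moved. The work goes in short steps, Python scripts to look and compute and a tool call to move; the robot and the scene stay as the last step left them, time stands still between calls to the robot, and variables do not carry over. Pictures are saved under pics/ and viewed, at most 10 in all, crops included, and the job is handed in when it is done.

Besides the shell and the picture viewer there is one more tool, called after "Request:" as name(argument=value, ...) on one line, values as JSON. step_arm: Moves the arm, as the interface text tells. Shifts and turns lie within -1 to 1; 1 stands for 25 mm of shift or 0.12 rad of turn. Its arguments: {"type":"object","properties":{"delta_pos":{"type":"array"},"turn":{"type":"array"},"grip":{"type":"number"},"newtons":{"type":"number"}},"required":["delta_pos","turn"]}

```bash
mkdir -p pics; cat > h.py <<'E'
from bench import *
import numpy as np, cv2
def ray(c,u,v):
    p=cv2.undistortPoints(np.array([[[u,v]]],float),c['mtx'],np.array(c['dist'],float))[0,0]
    V=np.array(c['view']);R=V[:3,:3];t=V[:3,3]
    return -R.T@t, R.T@np.array([p[0],-p[1],-1.0])
def onz(c,u,v,z):
    o,d=ray(c,u,v); return o+d*(z-o[2])/d[2]
def pt(c,u,v):
    o,d=ray(c,u,v); return o+d*c['z_map'][int(v),int(u)]
def save(c,n,crop=None,s=1):
    im=c['image'][:,:,::-1]
    if crop: x0,y0,x1,y1=crop; im=im[y0:y1,x0:x1]
    cv2.imwrite('pics/'+n,cv2.resize(im,None,fx=s,fy=s,interpolation=cv2.INTER_CUBIC))
E
python3 - <<'E'
from h import *
import pickle
s=camera("scene");t=camera("top")
pickle.dump((s,t),open('c.pkl','wb'))
save(s,'s.png');save(t,'t.png');print(read_state())
for c in(s,t):
    o,d=ray(c,320,240);print(o,d)
E
```

```text
{'time': 0.1, 'joint_positions': array([-1.32856927,  0.33278033, -0.06470372,  1.46087879,  0.02159089,
        1.34989794, -0.088464  ]), 'joint_vel': array([ 0.00053112, -0.00181923, -0.00051239, -0.00283578, -0.00043511,
       -0.00061011,  0.00034893]), 'joint_torque': array([ 1.75095851e-03, -6.24544144e+01,  2.46791204e-02, -3.90720356e+01,
       -6.14956627e-02,  3.65423947e-02,  4.48654976e-05]), 'ee_pos': array([0.16348493, 0.60282572, 0.18784099]), 'eef_rot': array([ 1.31998558e-01,  9.91249705e-01, -6.31884048e-04, -5.95851849e-05]), 'ft_force': array([ 0.06935943, -0.13059287, -0.89770849]), 'torque': array([ 0.0015902 ,  0.03949579, -0.03197418]), 'grip_force': 0.0, 'width': 0.0868965582179689}
[0.33507551 1.05059501 0.833727  ] [ 0.07634522 -0.83103532 -0.55130969]
[0.36888047 0.07502243 1.48752181] [ 0.02781823 -0.00351671 -0.99973687]
```

View pics/s.png

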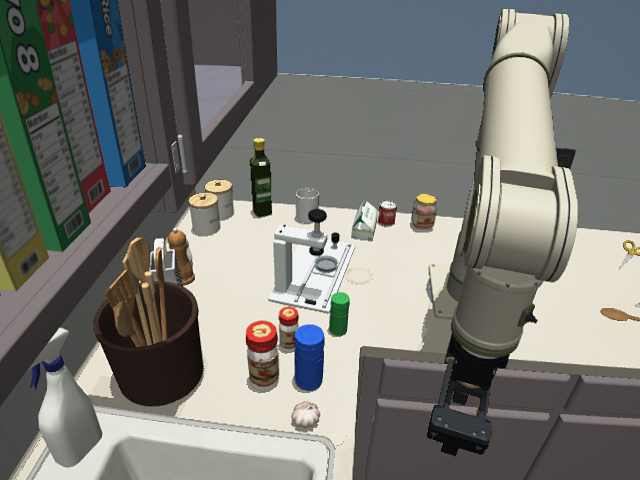

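View pics/t.png

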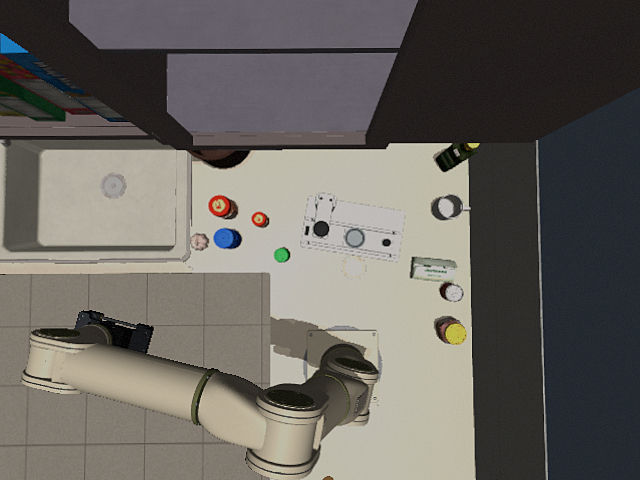

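Candidates (top view): small red cap (260,219), large red cap (220,206), blue (228,239), green (282,254), and a red tin far right (452,292). The choice is the small red cap at (260,219), scene view (288,315). The plunger knob is at (321,229), the cup at (355,238) and the carriage knob at (387,243).

```bash
python3 - <<'E'
from h import *
import pickle
s,t=pickle.load(open('c.pkl','rb'))
def blob(c,m,x0,y0,x1,y1):
    k=np.zeros(m.shape,np.uint8);k[y0:y1,x0:x1]=m[y0:y1,x0:x1]
    n,l,st,ce=cv2.connectedComponentsWithStats(k);i=1+np.argmax(st[1:,4]);return ce[i],st[i]
hs=cv2.cvtColor(t['image'],cv2.COLOR_RGB2HSV)
fill=lambda m:cv2.morphologyEx(m.astype(np.uint8),cv2.MORPH_CLOSE,np.ones((9,9)))
red=fill(((hs[...,0]<8)|(hs[...,0]>172))&(hs[...,1]>130)&(hs[...,2]>80))
ce,st=blob(t,red,246,205,275,232);print('jar',ce,st,onz(t,*ce,.106))
dark=(hs[...,2]<70)
ce,st=blob(t,dark,308,215,335,242);P=onz(t,*ce,.262);print('plunger',ce,st,P, pt(t,*ce))
ce,st=blob(t,dark,378,235,396,251);K=onz(t,*ce,.072);print('knob',ce,st,K,pt(t,*ce))
for n,u,v,z in(('cup',355,238,.03),('big',220,206,.13),('blue',228,239,.13),('green',282,254,.1),('garlic',200,241,.05)):print(n,onz(t,u,v,z),pt(t,u,v))
d=P[:2]-K[:2];print('P-K',d,np.linalg.norm(d),np.arctan2(d[1],d[0]))
a=cv2.resize(t['image'][180:280,190:410,::-1],None,fx=3.6,fy=3.6,interpolation=2)
cv2.imwrite('pics/crop.png',a)
E
```

```text
jar [258.58333333 218.53846154] [252 212  14  14 156] [0.47447878 0.25948752 0.106     ]
plunger [320.86170213 228.37234043] [314 221  15  16 188] [0.43480316 0.06820266 0.262     ] [0.434598   0.06822389 0.26581409]
knob [386.1627907  242.18604651] [383 239   8   7  43] [ 0.40042703 -0.13867002  0.072     ] [ 0.40057949 -0.13970273  0.06515923]
cup [ 0.41542522 -0.04392986  0.03      ] [ 0.41547845 -0.04406591  0.02833299]
big [0.51131684 0.37338246 0.13      ] [0.50911003 0.36875988 0.1510325 ]
blue [0.41096781 0.34872744 0.13      ] [0.41044492 0.34532691 0.14686595]
green [0.36474371 0.1878009  0.1       ] [0.36476765 0.18714839 0.10802778]
garlic [0.40745776 0.45438813 0.05      ] [0.40755682 0.45536228 0.04630869]
P-K [0.03437613 0.20687268] 0.20970938058974883 1.406130466953933
```

View pics/crop.png

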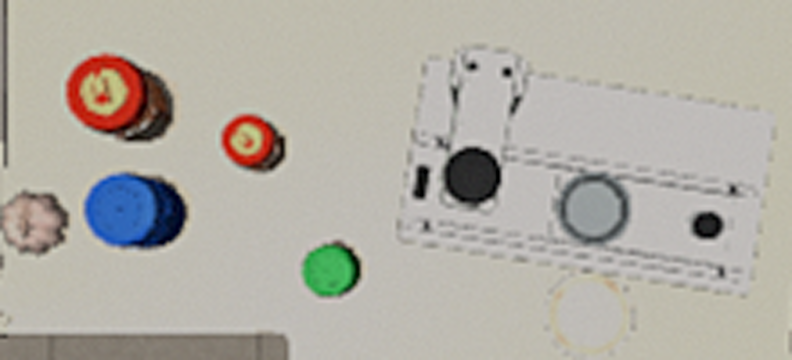

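The crop confirms the small red-capped jar at crop (250,142), next to the larger red one and the blue one. The cup is at (593,208) and the carriage is about 20 mm in. I'll go above the jar with the fingers turned to close along the press's x axis.

Request:
step_arm(delta_pos=[[0.4,-0.4,1],[0.78,-0.86,1],[0.78,-0.86,1],[0.78,-0.86,0],[0.78,-0.86,0],[0.78,-0.86,0],[0.78,-0.86,0],[0.78,-0.86,0],[0.78,-0.86,0],[0.78,-0.86,0],[0.78,-0.86,0],[0.78,-0.86,0]], turn=[-0.7,-0.77,-0.77,-0.77,-0.77,-0.77,-0.77,-0.77,-0.77,-0.77,-0.77,-0.77], grip=0)

```text
time: 1.3
ee_pos: [0.3886, 0.3556, 0.2633]
eef_rot: [0.632, 0.775, -0.0, -0.0]
ft_force: [1.3, 1.0, -0.2]
width: 0.087
grip_force: 0.0
```

Request:
step_arm(delta_pos=[[0.78,-0.86,0],[0.78,-0.86,0],[0.78,-0.86,0],[0.78,-0.86,0],[0.4,-0.4,0],[0,0,0],[0,0,0],[0,0,0]], turn=[-0.77,-0.77,-0.77,-0.77,0,0,0,0])

```text
time: 2.1
ee_pos: [0.4749, 0.2623, 0.2634]
eef_rot: [0.761, 0.648, -0.0, -0.0]
ft_force: [-0.5, -0.2, -0.4]
width: 0.087
grip_force: 0.0
```

```bash
python3 - <<'E'
from h import *
w=camera("wrist");save(w,'w1.png')
hs=cv2.cvtColor(w['image'],cv2.COLOR_RGB2HSV)
m=(((hs[...,0]<8)|(hs[...,0]>172))&(hs[...,1]>130)&(hs[...,2]>80)).astype(np.uint8)
n,l,st,ce=cv2.connectedComponentsWithStats(cv2.morphologyEx(m,cv2.MORPH_CLOSE,np.ones((15,15))))
for i in range(1,n):
    if st[i,4]>300:
        c=st[i,:2]+st[i,2:4]/2; print(st[i],ce[i],onz(w,*ce[i],.106),onz(w,*c,.106),pt(w,*c))
s=read_state();print(s['ee_pos'],s['eef_rot'],s['joint_positions'],ray(w,320,240))
E
```

```text
[ 305   44   76   84 3517] [340.21779926  85.44583452] [0.51300058 0.37899568 0.106     ] [0.51548445 0.37810925 0.106     ] [0.51192611 0.37361286 0.15238884]
[ 300  189   41   43 1374] [319.65866084 210.20378457] [0.47513566 0.26496465 0.106     ] [0.47593756 0.26451998 0.106     ] [0.47592574 0.26444495 0.10566724]
[0.47503929 0.2622294  0.26345794] [ 7.61546894e-01  6.48109772e-01 -7.33655131e-05 -2.15839218e-04] [-0.91753372  0.1131735   0.36287057  1.57860019 -0.04076408  1.45743432
 -0.71276246] (array([0.48845769, 0.34395769, 0.45833828]), array([-0.04896597, -0.29937579, -0.95291008]))
```

View pics/w1.png

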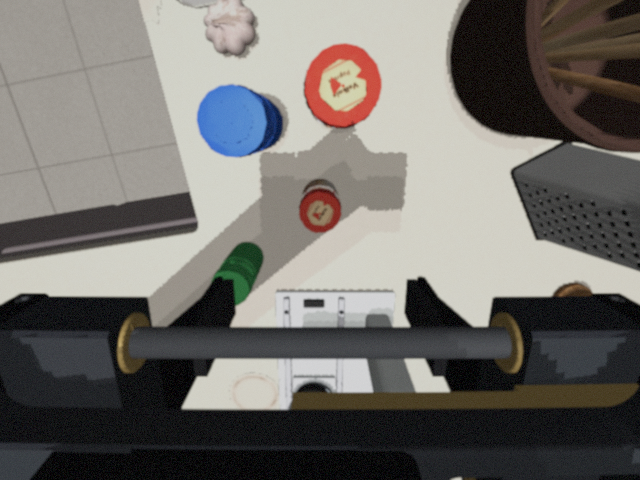

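The wrist view shows the jar cap at (320,210) in the wrist view, about where the top view put it, with the big red jar (343,85), blue (237,120) and green (240,272) clear of the gripper. I'll descend and grip.

Request:
step_arm(delta_pos=[[0,0,-0.6],[0,0,-1],[0,0,-1],[0,0,-1],[0,0,-1],[0,0,-1],[0,0,-1],[0,0,-1],[0,0,-0.5],[0,0,0],[0,0,0]], turn=[0,0,0,0,0,0,0,0,0,0,0])

```text
time: 3.25
ee_pos: [0.4763, 0.2614, 0.0619]
eef_rot: [0.762, 0.647, 0.0, 0.0]
ft_force: [-0.5, -0.2, 0.7]
width: 0.0868
grip_force: 0.0
```

Request:
step_arm(delta_pos=[[0,0,0],[0,0,0],[0,0,0],[0,0,0],[0,0,0],[0,0,0],[0,0,0],[0,0,0]], turn=[0,0,0,0,0,0,0,0], grip=1, newtons=15)

```text
time: 4.05
ee_pos: [0.476, 0.2608, 0.0611]
eef_rot: [0.763, 0.647, 0.0, 0.0]
ft_force: [0.3, 0.7, 0.7]
width: 0.044
grip_force: 15.0
```

Request:
step_arm(delta_pos=[[0,0,0.6],[0,0,1],[0,0,1],[0,0,1],[0,0,1],[0,0,1],[0,0,1],[0,0,1],[0,0,1],[0,0,1],[0,0,1],[0,0,1]], turn=[0,0,0,0,0,0,0,0,0,0,0,0])

```text
time: 5.25
ee_pos: [0.4759, 0.2606, 0.3519]
eef_rot: [0.763, 0.647, -0.0, 0.0]
ft_force: [-0.2, 0.1, -0.6]
width: 0.0441
grip_force: 15.0
```

Request:
step_arm(delta_pos=[[-0.1,-0.5,0.6],[-0.2,-1,0],[-0.2,-1,0],[-0.2,-1,0],[-0.2,-1,0],[-0.2,-1,0],[-0.2,-1,0],[-0.2,-1,0],[-0.2,-1,0],[-0.2,-1,0],[-0.2,-1,0],[-0.2,-1,0]], turn=[0,0,0,0,0,0,0,0,0,0,0,0])

```text
time: 6.45
ee_pos: [0.4176, -0.0287, 0.3655]
eef_rot: [0.763, 0.647, -0.0, -0.0]
ft_force: [0.3, 0.3, -1.5]
width: 0.0437
grip_force: 15.0
```

Request:
step_arm(delta_pos=[[-0.1,-0.6,0],[0,0,0],[0,0,0],[0,0,0],[0,0,0]], turn=[0,0,0,0,0])

```text
time: 6.95
ee_pos: [0.4161, -0.0408, 0.3659]
eef_rot: [0.762, 0.647, -0.0, 0.0]
ft_force: [0.7, 0.1, -0.3]
width: 0.0441
grip_force: 15.0
```

```bash
python3 - <<'E'
from h import *
w=camera("wrist");save(w,'w2.png',None,.7);s=camera("scene");t=camera("top")
import pickle;pickle.dump((w,s,t),open('c2.pkl','wb'))
a=cv2.resize(w['image'],(512,384));b=cv2.resize(s['image'][150:350,220:420],(384,384))
cv2.imwrite('pics/m.png',np.hstack([a,b])[:,:800,::-1] if 0 else cv2.resize(np.hstack([a,b])[...,::-1],(800,343)))
st=read_state();print(st['ee_pos'],st['eef_rot'],st['joint_positions'],st['width'])
E
```

```text
[ 0.41613143 -0.04130952  0.36596197] [ 7.62402761e-01  6.47102767e-01 -1.82165521e-04  6.86254926e-05] [-0.72759114 -0.24998609  0.57541355  1.65346865  0.13645269  1.69820863
 -0.31232757] 0.04425587031446205
```

View pics/m.png

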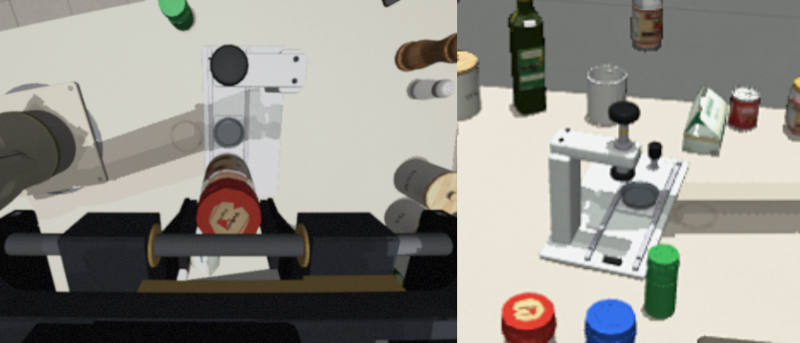

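The jar hangs upright in the wrist view with its cap at about (322,297) full-res, and the cup rim is visible ahead of it at (319,185). I'll measure cup, plunger and jar cap in this one view.

```bash
python3 - <<'E'
from h import *
import pickle
w,s,t=pickle.load(open('c2.pkl','rb'))
hs=cv2.cvtColor(w['image'],cv2.COLOR_RGB2HSV)
def big(m,x0,y0,x1,y1):
    k=np.zeros(m.shape,np.uint8);k[y0:y1,x0:x1]=m[y0:y1,x0:x1]
    k=cv2.morphologyEx(k,cv2.MORPH_CLOSE,np.ones((9,9)))
    c=max(cv2.findContours(k,0,2)[0],key=cv2.contourArea);return cv2.fitEllipse(cv2.convexHull(c)),c
e,_=big(hs[...,2]<70,285,50,355,130);print('plunger',e,onz(w,*e[0],.262))
e,_=big(hs[...,2]<155,292,155,350,210);print('cup',e,onz(w,*e[0],.036),onz(w,*e[0],.028))
m=((hs[...,0]<8)|(hs[...,0]>172))&(hs[...,1]>130)&(hs[...,2]>80)
e,c=big(m,260,230,380,326);print('cap',e,onz(w,*e[0],.411),cv2.boundingRect(c))
# depth-based cap top points
P=np.array([pt(w,u,v) for v in range(250,326,2) for u in range(270,372,2) if m[v,u]])
print(np.percentile(P[:,2],[5,50,90]));Q=P[abs(P[:,2]-np.percentile(P[:,2],90))<.006]
print('captop x,y range',Q[:,:2].min(0),Q[:,:2].max(0))
a=w['image'][130:330,260:390,::-1];cv2.imwrite('pics/c3.png',cv2.resize(a,None,fx=3,fy=3))
# top camera: cup again
ht=cv2.cvtColor(t['image'],cv2.COLOR_RGB2HSV)
E
```

```text
plunger ((320.1443786621094, 91.10448455810547), (52.76171875, 56.31861877441406), 178.7970733642578) [0.43444513 0.06876977 0.262     ]
cup ((314.3736572265625, 177.9167022705078), (61.531524658203125, 78.48495483398438), 71.63066864013672) [ 0.41000191 -0.02741382  0.036     ] [ 0.40969986 -0.02845521  0.028     ]
cap ((320.0404052734375, 299.0107116699219), (89.67774200439453, 99.90879821777344), 176.8837432861328) [ 0.41731123 -0.03512583  0.411     ] (275, 249, 91, 77)
[0.40794418 0.40992054 0.41088182]
captop x,y range [ 0.39506542 -0.05208324] [ 0.43801005 -0.01773083]
```

View pics/c3.png

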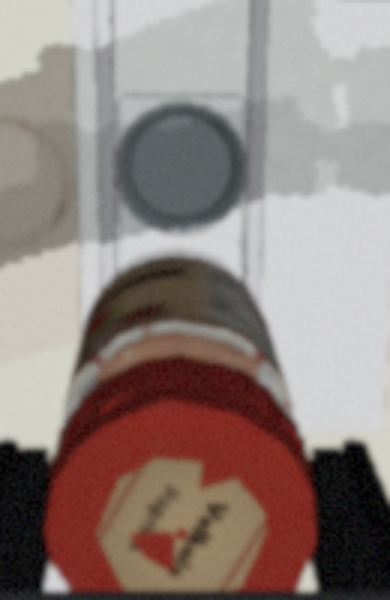

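The crop shows the cup's outer rim centred at crop (181,166), so image (320.3,185.3). The jar cap is centred on the same column.

```bash
python3 - <<'E'
from h import *
import pickle
w,s,t=pickle.load(open('c2.pkl','rb'))
print(onz(w,320.3,185.3,.036),onz(w,320.3,185.3,.030),pt(w,320,185))
# jar cap top, edge by depth: row of far edge
o,d=ray(w,320.3,306);print(onz(w,320.3,306,.411))
# cup rim circle from wrist, Hough
g=cv2.cvtColor(w['image'],cv2.COLOR_RGB2GRAY)[150:220,280:365]
print(cv2.HoughCircles(cv2.resize(g,None,fx=4,fy=4,interpolation=2),cv2.HOUGH_GRADIENT,1,50,param1=100,param2=20,minRadius=60,maxRadius=110))
g=cv2.cvtColor(t['image'],cv2.COLOR_RGB2GRAY)[215:260,330:400]
E
```

```text
[ 0.41691392 -0.03969695  0.036     ] [ 0.41676643 -0.04061844  0.03      ] [ 0.41622939 -0.04107966  0.02355545]
[ 0.41683566 -0.03878271  0.411     ]
[[[151.5 144.5  83.5]]]
```

Jar and cup are aligned to about 1–2 mm. Lowering.

Request:
step_arm(delta_pos=[[0,0,-0.6],[0,0,-1],[0,0,-1],[0,0,-1],[0,0,-1],[0,0,-1],[0,0,-1],[0,0,-1],[0,0,-1],[0,0,-0.8],[0,0,0],[0,0,0]], turn=[0,0,0,0,0,0,0,0,0,0,0,0])

```text
time: 8.3
ee_pos: [0.4162, -0.0417, 0.1316]
eef_rot: [0.763, 0.647, -0.0, 0.0]
ft_force: [0.8, 0.8, -0.8]
width: 0.0438
grip_force: 15.0
```

Request:
step_arm(delta_pos=[[0,0,-0.3],[0,0,-0.3],[0,0,-0.3],[0,0,-0.3],[0,0,-0.3],[0,0,0],[0,0,0],[0,0,0]], turn=[0,0,0,0,0,0,0,0])

```text
time: 9.1
ee_pos: [0.4163, -0.0418, 0.0938]
eef_rot: [0.763, 0.647, 0.0, 0.0]
ft_force: [-0.1, -0.3, -0.7]
width: 0.0437
grip_force: 15.0
```

Request:
step_arm(delta_pos=[[0,0,-0.1],[0,0,-0.1],[0,0,-0.08],[0,0,0],[0,0,0],[0,0,0]], turn=[0,0,0,0,0,0])

```text
time: 9.7
ee_pos: [0.4161, -0.0417, 0.0867]
eef_rot: [0.763, 0.647, 0.0, 0.0]
ft_force: [1.1, -0.4, -1.2]
width: 0.044
grip_force: 15.0
```

Request:
step_arm(delta_pos=[[0,0,-0.04],[0,0,0],[0,0,0],[0,0,0]], turn=[0,0,0,0])

```text
time: 10.1
ee_pos: [0.4163, -0.0417, 0.0859]
eef_rot: [0.763, 0.647, 0.0, 0.0]
ft_force: [-1.4, 1.0, 6.2]
width: 0.0437
grip_force: 15.0
```

```bash
python3 - <<'E'
from h import *
s=camera("scene");w=camera("wrist")
a=cv2.resize(s['image'][150:300,260:410],(400,400));b=cv2.resize(w['image'],(400,400))
cv2.imwrite('pics/m2.png',np.hstack([a,b])[...,::-1]);print(read_state()['ft_force'],read_state()['ee_pos'])
E
```

```text
[-0.81463528  0.04489836  5.48078332] [ 0.41634776 -0.04169682  0.08592885]
```

View pics/m2.png

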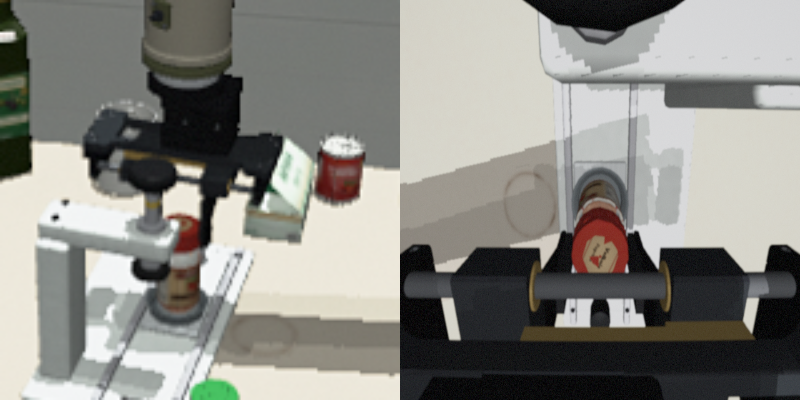

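The jar is in the cup in both views (scene crop (180,300), wrist crop (600,190)), bearing 6 N on the floor at the expected height. Releasing and rising.

Request:
step_arm(delta_pos=[[0,0,0],[0,0,0],[0,0,0],[0,0,0],[0,0,0],[0,0,0],[0,0,0],[0,0,0]], turn=[0,0,0,0,0,0,0,0], grip=0)

```text
time: 11.0
ee_pos: [0.4161, -0.0417, 0.0856]
eef_rot: [0.763, 0.647, 0.0, 0.0]
ft_force: [-0.3, -0.2, 0.3]
width: 0.0863
grip_force: 0.0
```

Request:
step_arm(delta_pos=[[0,0,0.3],[0,0,0.6],[0,0,1],[0,0,1],[0,0,1],[0,0,1],[0,0,1],[0,0,0.6],[0,0,0],[0,0,0]], turn=[0,0,0,0,0,0,0,0,0,0])

```text
time: 12.0
ee_pos: [0.416, -0.0418, 0.2479]
eef_rot: [0.763, 0.647, 0.0, 0.0]
ft_force: [-0.2, 0.8, -0.1]
width: 0.087
grip_force: 0.0
```

```bash
python3 - <<'E'
from h import *
w=camera("wrist");s=camera("scene");t=camera("top")
m=lambda i:(lambda h:((h[...,0]<8)|(h[...,0]>172))&(h[...,1]>130)&(h[...,2]>80))(cv2.cvtColor(i,cv2.COLOR_RGB2HSV))
for n,c in(('w',w),('t',t)):
    k=m(c['image']).astype(np.uint8)
    nn,l,st,ce=cv2.connectedComponentsWithStats(cv2.morphologyEx(k,cv2.MORPH_CLOSE,np.ones((9,9))))
    for i in range(1,nn):
        if st[i,4]>60: 
            p=onz(c,*ce[i],.131)
            if abs(p[1]+.04)<.05: print(n,st[i],p,pt(c,*ce[i]))
st=read_state();print(st['ee_pos'],st['ft_force'])
a=cv2.resize(s['image'][150:300,260:410],(400,400));b=cv2.resize(w['image'],(400,400))
cv2.imwrite('pics/m3.png',np.hstack([a,b])[...,::-1])
E
```

```text
w [ 296  194   46   48 1199] [ 0.41489128 -0.03724798  0.131     ] [ 0.41487306 -0.0373431   0.13061479]
[ 0.4155476  -0.04183393  0.24725131] [-0.64206881  0.90568325  0.57127074]
```

View pics/m3.png

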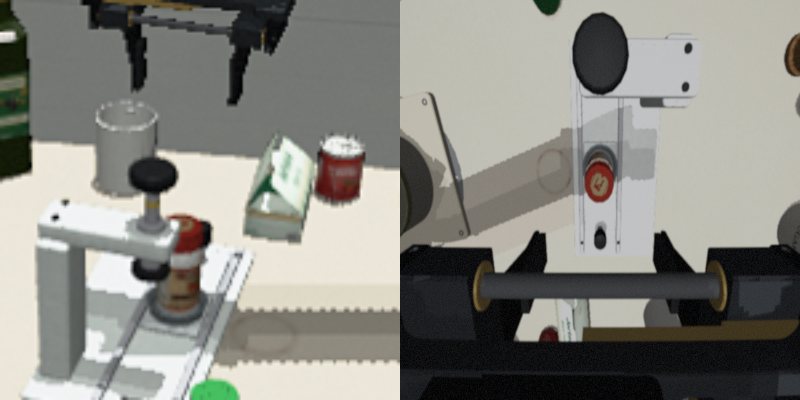

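The jar stands upright in the cup, let go (wrist crop (600,180)). The plunger is still up and the carriage knob is at (600,238). I'll close the fingers, go behind the carriage knob and lower there.

Request:
step_arm(delta_pos=[[-0.1,-0.64,0],[-0.16,-1,0],[-0.16,-1,0],[-0.16,-1,0],[-0.16,-1,0],[-0.16,-1,0],[0,0,0],[0,0,0],[0,0,0]], turn=[0,0,0,0,0,0,0,0,0], grip=1)

```text
time: 13.05
ee_pos: [0.3934, -0.1823, 0.2478]
eef_rot: [0.762, 0.647, -0.0, -0.0]
ft_force: [0.0, 0.6, -0.1]
width: 0.0231
grip_force: 0.0
```

```bash
python3 - <<'E'
from h import *
w=camera("wrist")
h=cv2.cvtColor(w['image'],cv2.COLOR_RGB2HSV)
k=(h[...,2]<60).astype(np.uint8);k[260:]=0
n,l,st,ce=cv2.connectedComponentsWithStats(k)
for i in range(1,n):
    if st[i,4]>80: print(st[i],ce[i],onz(w,*ce[i],.072),pt(w,*ce[i]))
s=read_state();print(s['ee_pos'],s['eef_rot'],s['width'])
save(w,'w4.png')
E
```

```text
[   0   58   26  102 1864] [ 10.20869099 111.14806867] [ 0.10022535 -0.0308621   0.072     ] [ 0.06980727 -0.02393915  0.03525925]
[310 156  20  22 355] [319.45915493 166.84788732] [ 0.4002592  -0.13830406  0.072     ] [ 0.40021368 -0.13855191  0.06955527]
[ 0.39351633 -0.18216096  0.24787707] [ 7.62260253e-01  6.47270626e-01 -1.79167317e-04 -1.06859961e-04] 0.018912196444677072
```

View pics/w4.png

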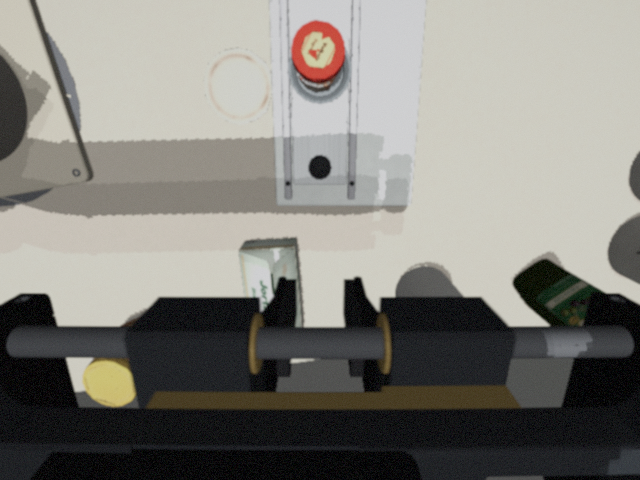

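The knob is at (320,167), giving (0.400,-0.138). The tea box's near edge, at row 240, is about 45 mm behind the fingers. Clear to descend.

Request:
step_arm(delta_pos=[[0,0,-0.6],[0,0,-1],[0,0,-1],[0,0,-1],[0,0,-1],[0,0,-1],[0,0,-1],[0,0,-0.8],[0,0,-0.3],[0,0,0],[0,0,0]], turn=[0,0,0,0,0,0,0,0,0,0,0])

```text
time: 14.2
ee_pos: [0.3941, -0.1828, 0.0563]
eef_rot: [0.763, 0.647, 0.0, 0.0]
ft_force: [-0.4, -0.1, -0.9]
width: 0.0002
grip_force: 0.0
```

Request:
step_arm(delta_pos=[[0.03,0.2,0],[0.03,0.2,0],[0.03,0.2,0],[0.03,0.2,0],[0.02,0.1,0],[0.02,0.1,0],[0.02,0.1,0],[0.02,0.1,0],[0.02,0.1,0],[0.02,0.1,0],[0.02,0.1,0],[0.02,0.1,0]], turn=[0,0,0,0,0,0,0,0,0,0,0,0])

```text
time: 15.4
ee_pos: [0.4006, -0.1426, 0.0556]
eef_rot: [0.763, 0.647, -0.0, 0.0]
ft_force: [-0.4, -0.6, -0.2]
width: 0.0002
grip_force: 0.0
```

Request:
step_arm(delta_pos=[[0.025,0.15,0],[0.03,0.2,0],[0.035,0.2,0],[0.03,0.2,0],[0.035,0.2,0],[0.03,0.2,0],[0.035,0.2,0],[0.03,0.2,0],[0.035,0.2,0],[0.03,0.2,0],[0.03,0.2,0],[0.02,0.1,0]], turn=[0,0,0,0,0,0,0,0,0,0,0,0])

```text
time: 16.6
ee_pos: [0.4097, -0.086, 0.0556]
eef_rot: [0.763, 0.647, 0.0, -0.0]
ft_force: [0.5, 0.2, -0.9]
width: 0.0006
grip_force: 0.0
```

```bash
python3 - <<'E'
from h import *
w=camera("wrist");s=camera("scene")
a=cv2.resize(s['image'][150:300,260:410],(400,400));b=cv2.resize(w['image'],(400,400))
cv2.imwrite('pics/m5.png',np.hstack([a,b])[...,::-1]);print(read_state()['ee_pos'],read_state()['ft_force'])
E
```

```text
[ 0.4097648  -0.08616144  0.05557454] [ 0.20392953 -0.37989413  0.52761621]
```

View pics/m5.png

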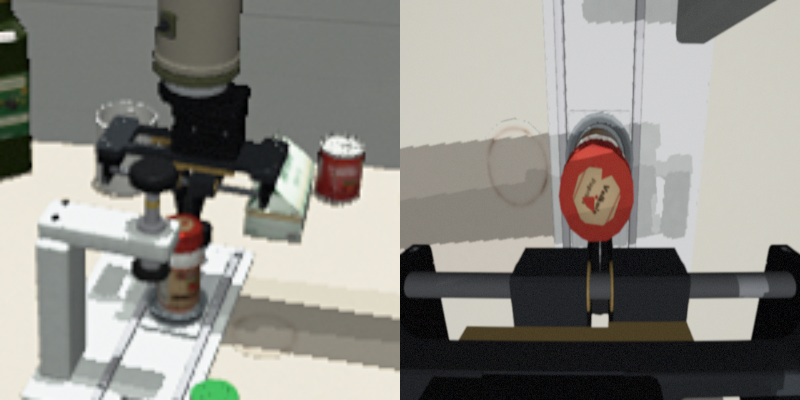

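```bash
python3 - <<'E'
from h import *
w=camera("wrist");s=camera("scene")
for n,c in(('w',w),('s',s)):
    h=cv2.cvtColor(c['image'],cv2.COLOR_RGB2HSV)
    k=(((h[...,0]<8)|(h[...,0]>172))&(h[...,1]>130)&(h[...,2]>80)).astype(np.uint8)
    nn,l,st,ce=cv2.connectedComponentsWithStats(cv2.morphologyEx(k,cv2.MORPH_CLOSE,np.ones((15,15))))
    for i in range(1,nn):
        if st[i,4]>60:
            u=ce[i]; print(n,st[i],onz(c,*u,.131),pt(c,*u))
    if n=='s':
        k=(h[...,2]<70).astype(np.uint8);sub=k[150:300,260:410]
        nn,l,st,ce=cv2.connectedComponentsWithStats(sub)
print(read_state()['ee_pos'])
E
```

```text
w [ 255  167  118  123 8343] [ 0.41548528 -0.03711352  0.131     ] [ 0.41540759 -0.03743295  0.12982766]
s [ 41   0  30  49 730] [ 3.51904465 -3.65882587  0.131     ] [0.66524375 0.56224192 0.76085627]
s [ 81 152  29  59 684] [ 1.19377305 -0.2184485   0.131     ] [0.66517611 0.56274917 0.56358461]
s [379 208  17  17 208] [ 0.25118344 -0.16689896  0.131     ] [ 0.24062214 -0.32017107  0.04253266]
s [324 230  12  29 156] [ 0.40562661 -0.0146869   0.131     ] [ 0.40606202 -0.0212613   0.12666311]
s [246 321  32  44 844] [0.51363483 0.36906188 0.131     ] [0.50809355 0.3902121  0.15280793]
s [259 371  11  15 137] [0.48628218 0.47653118 0.131     ] [0.50533909 0.40418067 0.0424338 ]
[ 0.40970862 -0.0866168   0.05559412]
```

```bash
python3 - <<'E'
from h import *
V,U=np.mgrid[0:480,0:640]
def cloud(c):
    p=cv2.undistortPoints(np.stack([U.ravel(),V.ravel()],1)[:,None].astype(float),c['mtx'],np.array(c['dist'],float))[:,0]
    T=np.array(c['view']);R=T[:3,:3];z=c['z_map'].ravel()[:,None]
    return -R.T@T[:3,3]+(np.c_[p[:,0],-p[:,1],-np.ones(len(p))]*z)@R
for n in('wrist','top','scene'):
    c=camera(n);P=cloud(c);d=c['image'].reshape(-1,3).max(1)<75
    k=(c['z_map'].ravel()>0)&d&(P[:,0]>.36)&(P[:,0]<.46)&(P[:,1]>-.22)&(P[:,1]<-.02)&(P[:,2]>.035)&(P[:,2]<.14)
    m=np.zeros(480*640,np.uint8);m[k]=1
    nn,l,st,ce=cv2.connectedComponentsWithStats(m.reshape(480,640))
    for i in range(1,nn):
        if st[i,4]>8:
            Q=P[(l==i).ravel()];print(n,st[i],Q.min(0).round(3),np.median(Q,0).round(3),Q.max(0).round(3))
E
```

```text
wrist [327 171   8   5  14] [ 0.423 -0.021  0.119] [ 0.424 -0.021  0.124] [ 0.426 -0.02   0.126]
wrist [ 300  285   40   42 1276] [ 0.403 -0.091  0.098] [ 0.411 -0.076  0.116] [ 0.42  -0.073  0.135]
wrist [306 359  28  18 449] [ 0.399 -0.151  0.067] [ 0.408 -0.091  0.137] [ 0.415 -0.084  0.14 ]
top [352 228   7   2   9] [ 0.444 -0.053  0.036] [ 0.444 -0.044  0.037] [ 0.448 -0.034  0.039]
top [349 241   8   7  20] [ 0.386 -0.04   0.036] [ 0.395 -0.029  0.085] [ 0.404 -0.02   0.127]
scene [326 224  11   8  50] [ 0.395 -0.084  0.118] [ 0.409 -0.075  0.132] [ 0.423 -0.068  0.14 ]
scene [334 233   5  10  32] [ 0.39  -0.149  0.048] [ 0.394 -0.133  0.067] [ 0.401 -0.031  0.126]
scene [330 250   5  13  35] [ 0.393 -0.04   0.039] [ 0.396 -0.029  0.065] [ 0.404 -0.021  0.089]
```

```bash
cat >> h.py <<'E'
V_,U_=np.mgrid[0:480,0:640]
def cloud(c):
    p=cv2.undistortPoints(np.stack([U_.ravel(),V_.ravel()],1)[:,None].astype(float),c['mtx'],np.array(c['dist'],float))[:,0]
    T=np.array(c['view']);R=T[:3,:3];z=c['z_map'].ravel()[:,None]
    return -R.T@T[:3,3]+(np.c_[p[:,0],-p[:,1],-np.ones(len(p))]*z)@R
E
python3 - <<'E'
from h import *
import pickle
w,s,t=pickle.load(open('c2.pkl','rb'))
for n,c in(('w',w),('s',s)):
    P=cloud(c);d=(c['z_map'].ravel()>0)&(c['image'].reshape(-1,3).max(1)<75)&(abs(P[:,0]-.416)<.07)&(abs(P[:,1]+.041)<.04)&(P[:,2]>.34)&(P[:,2]<.46)
    Q=P[d];print(n,len(Q))
    for a in np.arange(.34,.46,.01):
        q=Q[(Q[:,2]>=a)&(Q[:,2]<a+.01)]
        if len(q):print(round(a,2),len(q),q[:,:2].min(0).round(3),q[:,:2].max(0).round(3))
w,=[camera('wrist')]
P=cloud(w)
for v in range(225,300,6):
    i=v*640+320;print(v,P[i].round(3),w['image'][v,320])
E
```

```text
w 4853
0.34 55 [ 0.398 -0.024] [ 0.429 -0.017]
0.35 111 [ 0.399 -0.024] [ 0.432 -0.017]
0.36 108 [ 0.399 -0.024] [ 0.426 -0.016]
0.39 334 [ 0.391 -0.039] [ 0.446 -0.017]
0.4 739 [ 0.388 -0.05 ] [ 0.448 -0.017]
0.41 590 [ 0.388 -0.05 ] [ 0.448 -0.024]
0.42 731 [ 0.386 -0.047] [ 0.45  -0.023]
0.43 769 [ 0.384 -0.044] [ 0.453 -0.023]
0.44 1007 [ 0.383 -0.055] [ 0.453 -0.023]
0.45 409 [ 0.388 -0.055] [ 0.444 -0.029]
s 359
0.34 10 [ 0.393 -0.04 ] [ 0.439 -0.024]
0.35 18 [ 0.394 -0.038] [ 0.439 -0.02 ]
0.36 20 [ 0.394 -0.034] [ 0.415 -0.016]
0.37 1 [ 0.397 -0.025] [ 0.397 -0.025]
0.38 7 [ 0.395 -0.045] [ 0.438 -0.03 ]
0.39 4 [ 0.393 -0.044] [ 0.437 -0.028]
0.4 38 [ 0.385 -0.045] [ 0.448 -0.022]
0.41 51 [ 0.385 -0.059] [ 0.448 -0.02 ]
0.42 43 [ 0.383 -0.051] [ 0.451 -0.024]
0.43 53 [ 0.382 -0.054] [ 0.451 -0.022]
0.44 62 [ 0.38  -0.055] [ 0.454 -0.021]
0.45 52 [ 0.378 -0.059] [ 0.456 -0.021]
225 [ 0.418 -0.037  0.131] [169 147 116]
231 [ 0.418 -0.04   0.13 ] [135 113  88]
237 [ 0.417 -0.042  0.129] [61 48 32]
243 [ 0.417 -0.044  0.131] [156 135 103]
249 [ 0.417 -0.046  0.13 ] [156 138 106]
255 [ 0.416 -0.048  0.13 ] [148 130 100]
261 [ 0.423 -0.005  0.25 ] [146 125  98]
267 [ 0.415 -0.053  0.131] [140 117  91]
273 [ 0.415 -0.056  0.13 ] [126  40  32]
279 [ 0.415 -0.058  0.129] [127  44  34]
285 [ 0.414 -0.06   0.13 ] [127  39  32]
291 [ 0.412 -0.076  0.102] [79 81 86]
297 [ 0.411 -0.079  0.103] [ 99  99 102]
```

The point cloud shows the fingers' visible ends about 25 mm above the reported TCP, so they passed over the knob without touching it. The jar and carriage haven't moved. I'll go back and push lower.

Request:
step_arm(delta_pos=[[0,0,0.3],[-0.08,-0.5,0],[-0.16,-1,0],[-0.16,-1,0],[-0.16,-1,0],[-0.07,-0.4,0],[0,0,0],[0,0,-0.5],[0,0,-0.5],[0,0,-0.3],[0,0,0],[0,0,0]], turn=[0,0,0,0,0,0,0,0,0,0,0,0])

```text
time: 18.2
ee_pos: [0.394, -0.1839, 0.0309]
eef_rot: [0.763, 0.647, -0.0, 0.0]
ft_force: [-0.8, 0.3, 0.1]
width: 0.0006
grip_force: 0.0
```

Request:
step_arm(delta_pos=[[0.03,0.2,0],[0.03,0.2,0],[0.03,0.2,0],[0.03,0.15,0],[0.02,0.1,0],[0.02,0.1,0],[0.02,0.1,0],[0.02,0.1,0],[0.02,0.1,0],[0.02,0.1,0],[0.02,0.1,0]], turn=[0,0,0,0,0,0,0,0,0,0,0])

```text
time: 19.3
ee_pos: [0.4003, -0.1476, 0.0305]
eef_rot: [0.763, 0.647, -0.0, -0.0]
ft_force: [-2.9, -0.2, 0.4]
width: 0.0006
grip_force: 0.8
```

```bash
cat >> h.py <<'E'
def jar(n='wrist'):
    c=camera(n);h=cv2.cvtColor(c['image'],cv2.COLOR_RGB2HSV);P=cloud(c)
    k=(((h[...,0]<8)|(h[...,0]>172))&(h[...,1]>100)&(h[...,2]>60)).ravel()&(c['z_map'].ravel()>0)&(P[:,0]>.36)&(P[:,0]<.48)&(P[:,1]>-.1)&(P[:,1]<.12)&(P[:,2]>.08)
    Q=P[k];Q=Q[Q[:,2]>np.percentile(Q[:,2],95)-.006] if len(Q) else Q
    return (len(Q),Q.min(0).round(4),Q.max(0).round(4)) if len(Q) else 0
def st():
    s=read_state();return s['ee_pos'].round(4),s['ft_force'].round(1),s['time']
E
python3 -c "
from h import *
print(jar(),jar('scene'),st())"
```

```text
(5351, array([ 0.3977, -0.0473,  0.125 ]), array([ 0.4353, -0.033 ,  0.133 ])) (46, array([ 0.3975, -0.0481,  0.1257]), array([0.4164, 0.0806, 0.1764])) (array([ 0.4004, -0.1473,  0.0305]), array([-0.6, -0.6, -0.1]), 19.4)
```

```bash
cat >> h.py <<'E'
def jarc(n='wrist'):
    c=camera(n);h=cv2.cvtColor(c['image'],cv2.COLOR_RGB2HSV)
    k=(((h[...,0]<8)|(h[...,0]>172))&(h[...,1]>130)&(h[...,2]>80)).astype(np.uint8)
    n_,l,s,ce=cv2.connectedComponentsWithStats(cv2.morphologyEx(k,cv2.MORPH_CLOSE,np.ones((15,15))))
    for i in range(1,n_):
        if s[i,4]>100:
            p=onz(c,*ce[i],.131)
            if abs(p[0]-.42)<.05 and -.1<p[1]<.12: print(n,s[i],p.round(4),pt(c,*ce[i]).round(4))
E
python3 -c "
from h import *
jarc();jarc('scene')
w=camera('wrist');P=cloud(w);k=(w['image'].reshape(-1,3).max(1)<75)&(w['z_map'].ravel()>0)&(abs(P[:,0]-.405)<.04)&(abs(P[:,1]+.13)<.05)&(P[:,2]>.03)&(P[:,2]<.12)
Q=P[k]
for a in np.arange(.03,.12,.01):
  q=Q[(Q[:,2]>=a)&(Q[:,2]<a+.01)]
  if len(q): print(round(a,2),len(q),q.min(0).round(3),q.max(0).round(3))
"
```

```text
wrist [ 233    0  154   65 6932] [ 0.4155 -0.042   0.131 ] [ 0.4155 -0.042   0.131 ]
scene [324 234  11  28 134] [0.4049 0.0047 0.131 ] [ 0.4057 -0.0065  0.1235]
0.04 20 [ 0.396 -0.119  0.048] [ 0.414 -0.112  0.05 ]
0.05 209 [ 0.392 -0.12   0.05 ] [ 0.414 -0.111  0.06 ]
0.06 2096 [ 0.391 -0.139  0.06 ] [ 0.414 -0.111  0.07 ]
0.07 366 [ 0.394 -0.138  0.07 ] [ 0.411 -0.12   0.08 ]
0.08 393 [ 0.394 -0.142  0.08 ] [ 0.411 -0.134  0.09 ]
0.09 373 [ 0.395 -0.139  0.09 ] [ 0.41  -0.134  0.1  ]
0.1 296 [ 0.396 -0.139  0.1  ] [ 0.409 -0.134  0.11 ]
0.11 410 [ 0.395 -0.156  0.11 ] [ 0.408 -0.136  0.117]
```

Now it pushes: the knob has moved about 14 mm and the jar with it. About 92 mm remain.

Request:
step_arm(delta_pos=[[0.025,0.15,0],[0.03,0.2,0],[0.035,0.2,0],[0.03,0.2,0],[0.035,0.2,0],[0.03,0.2,0],[0.035,0.2,0],[0.03,0.2,0],[0.035,0.2,0],[0.03,0.2,0],[0.035,0.2,0],[0.03,0.2,0]], turn=[0,0,0,0,0,0,0,0,0,0,0,0])

```text
time: 20.75
ee_pos: [0.41, -0.0886, 0.0306]
eef_rot: [0.763, 0.647, 0.0, 0.0]
ft_force: [0.3, -2.2, -0.6]
width: 0.0006
grip_force: 0.6
```

```bash
python3 -c "
from h import *
jarc('scene');print(st())
w=camera('wrist');P=cloud(w);k=(w['image'].reshape(-1,3).max(1)<75)&(w['z_map'].ravel()>0)&(abs(P[:,0]-.41)<.04)&(abs(P[:,1]+.08)<.06)&(P[:,2]>.03)&(P[:,2]<.08)
Q=P[k];print(len(Q),np.percentile(Q,[1,50,99],0).round(3))
"
```

```text
scene [313 245  16  29 133] [0.4153 0.0664 0.131 ] [0.4166 0.0503 0.1195]
(array([ 0.4101, -0.0878,  0.0305]), array([1.3, 0.2, 0.4]), 20.8)
2706 [[ 0.402 -0.078  0.05 ]
 [ 0.413 -0.064  0.068]
 [ 0.424 -0.052  0.079]]
```

Request:
step_arm(delta_pos=[[0.02,0.12,0],[0.03,0.16,0],[0.025,0.16,0],[0.03,0.16,0],[0.025,0.16,0],[0.02,0.12,0],[0.02,0.12,0],[0.01,0.08,0]], turn=[0,0,0,0,0,0,0,0])

```text
time: 21.65
ee_pos: [0.4144, -0.0617, 0.0305]
eef_rot: [0.763, 0.647, 0.0, -0.0]
ft_force: [0.3, -0.7, -0.9]
width: 0.0004
grip_force: 0.7
```

Request:
step_arm(delta_pos=[[0.01,0.08,0],[0.01,0.08,0],[0.01,0.08,0],[0,0,0]], turn=[0,0,0,0])

```text
time: 22.05
ee_pos: [0.4153, -0.0557, 0.0306]
eef_rot: [0.763, 0.647, 0.0, 0.0]
ft_force: [-0.4, -0.1, -0.1]
width: 0.0005
grip_force: 0.2
```

Request:
step_arm(delta_pos=[[0.01,0.08,0],[0.01,0.06,0],[0,0,0]], turn=[0,0,0])

```text
time: 22.35
ee_pos: [0.4158, -0.0524, 0.0306]
eef_rot: [0.763, 0.647, 0.0, 0.0]
ft_force: [-0.5, -1.8, 0.0]
width: 0.0004
grip_force: 0.6
```

Request:
step_arm(delta_pos=[[0.01,0.06,0],[0,0,0],[0,0,0]], turn=[0,0,0])

```text
time: 22.65
ee_pos: [0.4159, -0.0519, 0.0306]
eef_rot: [0.763, 0.647, -0.0, 0.0]
ft_force: [-1.0, -5.4, 0.3]
width: 0.0003
grip_force: 2.7
```

The force rose to 5.4 N against the stop, so the carriage is home. I'll back off and rise, then check.

Request:
step_arm(delta_pos=[[-0.03,-0.2,0],[-0.1,-0.6,0],[-0.1,-0.6,0],[-0.03,-0.2,0],[0,0,0.6],[0,0,1],[0,0,1],[0,0,1],[0,0,1],[0,0,1],[0,0,1],[0,0,1]], turn=[0,0,0,0,0,0,0,0,0,0,0,0])

```text
time: 23.85
ee_pos: [0.4093, -0.0905, 0.2217]
eef_rot: [0.763, 0.647, 0.0, -0.0]
ft_force: [0.6, 0.0, -0.4]
width: 0.0004
grip_force: 0.0
```

Request:
step_arm(delta_pos=[[0,0,1],[0,0,1],[0,0,1],[0,0,0.3],[0,0,0],[0,0,0]], turn=[0,0,0,0,0,0])

```text
time: 24.45
ee_pos: [0.4091, -0.0908, 0.3021]
eef_rot: [0.763, 0.647, -0.0, -0.0]
ft_force: [0.8, 0.4, -0.6]
width: 0.0004
grip_force: 0.0
```

```bash
python3 - <<'E'
from h import *
print(st())
for n in('wrist','top'):
    c=camera(n);P=cloud(c);h=cv2.cvtColor(c['image'],cv2.COLOR_RGB2HSV)
    ok=c['z_map'].ravel()>0
    for nm,z0,z1 in(('knob',.055,.085),('plunger',.25,.275)):
        k=ok&(c['image'].reshape(-1,3).max(1)<75)&(P[:,0]>.37)&(P[:,0]<.47)&(P[:,1]>-.1)&(P[:,1]<.11)&(P[:,2]>z0)&(P[:,2]<z1)
        m=k.reshape(480,640).astype(np.uint8);nn,l,s,ce=cv2.connectedComponentsWithStats(m)
        if nn>1:
            i=1+s[1:,4].argmax();Q=P[(l==i).ravel()]
            print(n,nm,s[i],Q.min(0).round(4),Q.max(0).round(4),onz(c,*ce[i],.072 if nm=='knob' else .262).round(4),np.median(Q[:,2]).round(4))
jarc('scene')
E
```

```text
(array([ 0.4091, -0.0908,  0.3021]), array([ 0.8,  0.4, -0.6]), 24.45)
wrist knob [310 137  19  20 281] [ 0.4074 -0.0403  0.0662] [ 0.4289 -0.0181  0.071 ] [ 0.4183 -0.0288  0.072 ] 0.0686
wrist plunger [ 283    0   71   35 1801] [0.413  0.0466 0.2501] [0.4543 0.068  0.2627] [0.4325 0.055  0.262 ] 0.2595
top knob [348 234   7   7  36] [ 0.4079 -0.0378  0.0639] [ 0.427  -0.0183  0.0759] [ 0.4176 -0.029   0.072 ] 0.0701
top plunger [313 221  16  16 192] [0.414  0.0485 0.2539] [0.4554 0.0898 0.2672] [0.4346 0.069  0.262 ] 0.2615
scene [309 254  17  29 225] [0.4298 0.0892 0.131 ] [0.4298 0.0895 0.1312]
```

The carriage is home: the knob-to-plunger distance is 0.0995 m, against 0.100 expected. Now over the plunger.

Request:
step_arm(delta_pos=[[0.08,0.5,0],[0.16,1,0],[0.16,1,0],[0.16,1,0],[0.16,1,0],[0.16,1,0],[0.14,0.9,0],[0,0,0],[0,0,0],[0,0,0]], turn=[0,0,0,0,0,0,0,0,0,0])

```text
time: 25.6
ee_pos: [0.4348, 0.0685, 0.3029]
eef_rot: [0.763, 0.647, -0.0, -0.0]
ft_force: [1.2, -0.8, 0.6]
width: 0.0005
grip_force: 0.0
```

Request:
step_arm(delta_pos=[[0,0,-0.4],[0,0,-0.4],[0,0,-0.4],[0,0,-0.2],[0,0,0],[0,0,0]], turn=[0,0,0,0,0,0])

```text
time: 26.2
ee_pos: [0.435, 0.069, 0.2681]
eef_rot: [0.763, 0.647, 0.0, 0.0]
ft_force: [0.1, -0.2, 0.7]
width: 0.0006
grip_force: 0.0
```

Request:
step_arm(delta_pos=[[0,0,-0.2],[0,0,-0.2],[0,0,-0.1],[0,0,0],[0,0,0]], turn=[0,0,0,0,0])

```text
time: 26.7
ee_pos: [0.4349, 0.069, 0.2556]
eef_rot: [0.763, 0.647, 0.0, 0.0]
ft_force: [0.1, 0.5, 0.2]
width: 0.0001
grip_force: 0.0
```

Request:
step_arm(delta_pos=[[0,0,-0.16],[0,0,-0.16],[0,0,0],[0,0,0]], turn=[0,0,0,0])

```text
time: 27.1
ee_pos: [0.4349, 0.069, 0.2475]
eef_rot: [0.763, 0.647, -0.0, -0.0]
ft_force: [0.2, 0.6, 0.4]
width: 0.0005
grip_force: 0.0
```

Request:
step_arm(delta_pos=[[0,0,-0.16],[0,0,-0.16],[0,0,0],[0,0,0]], turn=[0,0,0,0])

```text
time: 27.5
ee_pos: [0.4349, 0.069, 0.2395]
eef_rot: [0.763, 0.647, -0.0, 0.0]
ft_force: [-0.4, -0.9, 0.4]
width: 0.0008
grip_force: 0.0
```

Request:
step_arm(delta_pos=[[0,0,-0.08],[0,0,-0.08],[0,0,0],[0,0,0]], turn=[0,0,0,0])

```text
time: 27.9
ee_pos: [0.4349, 0.069, 0.2356]
eef_rot: [0.763, 0.647, 0.0, 0.0]
ft_force: [0.5, 0.8, -0.6]
width: 0.0006
grip_force: 0.0
```

Request:
step_arm(delta_pos=[[0,0,-0.08],[0,0,-0.08],[0,0,0],[0,0,0]], turn=[0,0,0,0])

```text
time: 28.3
ee_pos: [0.4349, 0.069, 0.2315]
eef_rot: [0.763, 0.647, -0.0, 0.0]
ft_force: [0.2, 0.0, 0.2]
width: 0.0003
grip_force: 0.0
```

```bash
cat >> h.py <<'E'
def prof():
    c=camera('scene');P=cloud(c);k=(c['z_map'].ravel()>0)&(abs(P[:,0]-.4349)<.04)&(abs(P[:,1]-.072)<.035)&(P[:,2]>.10)&(P[:,2]<.34)
    Q=P[k];I=c['image'].reshape(-1,3)[k]
    for a in np.arange(.10,.34,.006):
        q=(Q[:,2]>=a)&(Q[:,2]<a+.006)
        if q.any():print(round(a,3),q.sum(),Q[q,0].min().round(3),Q[q,0].max().round(3),np.median(I[q],0))
E
python3 -c "
from h import *
prof();print(st())"
```

```text
0.1 43 0.412 0.454 [158. 160. 156.]
0.106 13 0.412 0.45 [131. 117. 112.]
0.112 36 0.412 0.453 [93.5 25.  21. ]
0.118 37 0.412 0.454 [92. 24. 21.]
0.124 57 0.413 0.455 [105.  26.  22.]
0.13 68 0.413 0.454 [120.   34.5  27. ]
0.136 1 0.436 0.436 [95. 82. 61.]
0.142 12 0.417 0.451 [88.5 63.5 48. ]
0.148 45 0.417 0.453 [21. 21. 21.]
0.154 42 0.417 0.45 [21.5 22.  23. ]
0.16 9 0.429 0.442 [ 96.  97. 100.]
0.166 5 0.428 0.456 [92. 95. 96.]
0.172 36 0.412 0.474 [119.5 125.  122.5]
0.178 52 0.411 0.473 [131. 137. 134.]
0.184 61 0.411 0.474 [135. 141. 137.]
0.19 119 0.411 0.474 [155. 161. 157.]
0.196 112 0.414 0.475 [155.  161.5 158. ]
0.202 28 0.423 0.448 [110.5 112.  115. ]
0.208 14 0.428 0.441 [95. 96. 98.]
0.214 12 0.429 0.441 [101.5 104.  104.5]
0.22 13 0.428 0.441 [110.  96.  57.]
0.226 13 0.429 0.441 [102. 103.  96.]
0.232 7 0.429 0.441 [92. 93. 96.]
0.244 24 0.414 0.455 [77.  76.  71.5]
0.25 45 0.413 0.455 [12. 13. 14.]
0.256 97 0.415 0.457 [17. 17. 18.]
0.262 17 0.42 0.451 [16. 17. 18.]
0.268 23 0.425 0.446 [14. 14. 16.]
0.274 24 0.426 0.446 [16.5 16.5 16.5]
0.28 16 0.427 0.446 [16.5 18.  19. ]
0.286 28 0.424 0.446 [17. 18. 19.]
0.292 17 0.424 0.446 [16. 17. 18.]
0.298 26 0.422 0.449 [17.5 18.  19.5]
0.304 29 0.421 0.448 [12. 13. 14.]
0.31 39 0.42 0.451 [19. 19. 21.]
0.316 29 0.421 0.454 [11. 12. 13.]
0.322 18 0.42 0.454 [13. 12. 13.]
0.328 5 0.442 0.447 [ 8. 10.  9.]
0.334 9 0.4 0.474 [65. 66. 64.]
(array([0.4349, 0.069 , 0.2316]), array([-0. ,  0.3, -0.7]), 28.35)
```

The plunger is still at rest (pad at 0.145, knob top about 0.262). The fingers are just above it.

Request:
step_arm(delta_pos=[[0,0,-0.08],[0,0,-0.08],[0,0,0],[0,0,0]], turn=[0,0,0,0])

```text
time: 28.75
ee_pos: [0.4349, 0.069, 0.2276]
eef_rot: [0.763, 0.647, -0.0, 0.0]
ft_force: [-0.6, -0.6, 1.3]
width: 0.0
grip_force: 0.3
```

Request:
step_arm(delta_pos=[[0,0,-0.08],[0,0,-0.08],[0,0,0],[0,0,0]], turn=[0,0,0,0])

```text
time: 29.15
ee_pos: [0.435, 0.069, 0.2236]
eef_rot: [0.763, 0.647, 0.0, 0.0]
ft_force: [1.6, -0.4, 0.7]
width: 0.0007
grip_force: 0.6
```

Request:
step_arm(delta_pos=[[0,0,-0.08],[0,0,-0.08],[0,0,0],[0,0,0]], turn=[0,0,0,0])

```text
time: 29.55
ee_pos: [0.435, 0.069, 0.2196]
eef_rot: [0.763, 0.647, 0.0, 0.0]
ft_force: [-0.0, 0.4, 1.8]
width: 0.0004
grip_force: 0.9
```

Request:
step_arm(delta_pos=[[0,0,-0.08],[0,0,-0.08],[0,0,0],[0,0,0]], turn=[0,0,0,0])

```text
time: 29.95
ee_pos: [0.435, 0.069, 0.2156]
eef_rot: [0.763, 0.647, 0.0, 0.0]
ft_force: [0.2, -0.9, 3.0]
width: 0.0004
grip_force: 1.2
```

Request:
step_arm(delta_pos=[[0,0,-0.08],[0,0,-0.08],[0,0,0],[0,0,0]], turn=[0,0,0,0])

```text
time: 30.35
ee_pos: [0.435, 0.069, 0.2118]
eef_rot: [0.763, 0.647, 0.0, 0.0]
ft_force: [-0.8, -1.5, 6.0]
width: 0.0008
grip_force: 3.2
```

```bash
python3 -c "
from h import *
prof();print(st())" | awk '$1<0.17||$1>0.19'
```

```text
0.1 37 0.413 0.454 [158. 160. 156.]
0.106 21 0.414 0.453 [130. 120. 114.]
0.112 33 0.412 0.453 [91. 23. 18.]
0.118 35 0.413 0.453 [94. 26. 22.]
0.124 36 0.413 0.455 [94.  24.5 21. ]
0.13 45 0.413 0.454 [97. 28. 21.]
0.136 75 0.416 0.452 [21. 21. 21.]
0.142 20 0.422 0.445 [88.5 89.5 91.5]
0.148 12 0.426 0.445 [ 97.  99. 101.]
0.154 20 0.427 0.445 [ 97.   99.5 100.5]
0.16 5 0.431 0.439 [93. 95. 96.]
0.166 2 0.425 0.443 [128.5 132.  132. ]
0.196 115 0.414 0.475 [156. 163. 159.]
0.202 30 0.423 0.448 [111.5 113.  116. ]
0.208 11 0.428 0.44 [110. 101.  56.]
0.214 10 0.428 0.441 [97.5 98.5 99.5]
0.226 13 0.416 0.452 [116. 112. 102.]
0.232 37 0.414 0.455 [12. 13. 13.]
0.238 80 0.414 0.456 [16.  16.5 17. ]
0.244 44 0.418 0.454 [16. 17. 18.]
0.25 19 0.425 0.445 [16. 16. 17.]
0.256 25 0.425 0.446 [20. 20. 22.]
0.262 19 0.425 0.446 [16. 16. 18.]
0.268 20 0.425 0.446 [18.  19.5 19.5]
0.274 24 0.423 0.448 [19.5 19.5 20.5]
0.28 23 0.421 0.448 [14. 16. 16.]
0.286 31 0.421 0.451 [14. 15. 14.]
0.292 38 0.419 0.451 [19.  19.5 20. ]
0.298 26 0.42 0.454 [11.  11.  12.5]
0.304 9 0.425 0.451 [11. 13. 14.]
0.31 4 0.442 0.446 [ 8.   9.5 10.5]
0.316 19 0.403 0.474 [56. 56. 55.]
0.322 42 0.401 0.474 [24.5 26.  28. ]
0.328 59 0.396 0.474 [27. 27. 29.]
0.334 95 0.406 0.474 [28. 30. 33.]
(array([0.435 , 0.069 , 0.2119]), array([-1.3, -0.5,  6.5]), 30.4)
```

Pressing at 6 N, about 17 mm down. I'll take it the last 7 mm.

Request:
step_arm(delta_pos=[[0,0,-0.07],[0,0,-0.07],[0,0,-0.07],[0,0,0],[0,0,0],[0,0,0],[0,0,0]], turn=[0,0,0,0,0,0,0])

```text
time: 31.1
ee_pos: [0.4351, 0.069, 0.2069]
eef_rot: [0.763, 0.647, 0.0, -0.0]
ft_force: [-2.0, 0.0, 8.7]
width: 0.0003
grip_force: 4.8
```

```bash
cat >> h.py <<'E'
def fin():
    c=camera('scene');P=cloud(c);ok=(c['z_map'].ravel()>0)&(abs(P[:,0]-.4349)<.012)&(abs(P[:,1]-.072)<.03)&(P[:,2]>.197)&(P[:,2]<.24)
    I=c['image'].reshape(-1,3).astype(int)
    q=ok&(I[:,0]-I[:,2]>25);print('yellow',q.sum(),np.sort(P[q,2]).round(3))
    k=(c['z_map'].ravel()>0)&(I.max(1)<60)&(abs(P[:,0]-.4349)<.024)&(abs(P[:,1]-.072)<.035)&(P[:,2]>.2)&(P[:,2]<.26)
    print('knob bottom',np.percentile(P[k,2],[0,2,10]).round(4))
    jarc('scene');s=np.array([read_state()['ft_force'][2] for _ in range(1)]);print(st())
E
python3 -c "
from h import *
fin()"
```

```text
yellow 10 [0.202 0.203 0.205 0.205 0.206 0.206 0.206 0.206 0.207 0.208]
knob bottom [0.2246 0.2272 0.2321]
scene [309 256  16  27 164] [0.4284 0.0979 0.131 ] [0.4287 0.0949 0.1288]
(array([0.4351, 0.0691, 0.2069]), array([-3.2, -1. ,  9.8]), 31.2)
```

Request:
step_arm(delta_pos=[[0,0,-0.06],[0,0,-0.05],[0,0,0],[0,0,0],[0,0,0],[0,0,0]], turn=[0,0,0,0,0,0])

```text
time: 31.8
ee_pos: [0.4351, 0.069, 0.2043]
eef_rot: [0.763, 0.647, 0.0, -0.0]
ft_force: [-3.6, -0.1, 12.0]
width: 0.0005
grip_force: 5.6
```

```bash
python3 -c "
from h import *
fin();fin()"
```

```text
yellow 0 []
knob bottom [0.2217 0.2246 0.2285]
scene [309 256  16  27 163] [0.4284 0.0978 0.131 ] [0.429  0.0918 0.1266]
(array([0.4351, 0.0691, 0.2043]), array([-3.2, -1. , 11.6]), 31.9)
yellow 0 []
knob bottom [0.2236 0.2251 0.2291]
scene [309 256  16  27 163] [0.4284 0.0978 0.131 ] [0.4289 0.0919 0.1267]
(array([0.4351, 0.0691, 0.2043]), array([-4.1, -0.6, 11.7]), 32.0)
```

The yellow band has just disappeared at 11.7 N, which matches 24 mm of travel. Handing in.

```bash
python3 -c "
from bench import *
print(close_job())"
```

```text
the job is handed in; nothing more can be done
None
```

I handed the job in with the jar upright in the cup, the carriage home, and the plunger held about 24 mm down at roughly 11.7 N with the yellow band just out of sight. The hand-in returned no verdict.

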